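Take the hanging bud vase out of its keyhole slot

TASK

The tall white bud vase with the open mouth hangs by its mouth in one of the two keyhole slots of the wooden rack. Slide it along its slot to the wide end, lift it up free of the board, and gently stand it upright in the middle of the round grey concrete coaster. Leave the other hanging piece, the one with the low domed cap, hanging where it is.

Things in the scene. Friction and masses are not known exactly. Their poses are not given: they have to be found in the camera images.
- vase_center (a point): White ceramic bud vase, 140 mm tall; point on its axis, 70 mm above the foot; z up. Foot 36 mm across, belly 44 (to 34 mm up, then tapering to 58 up), neck 14 across (58-85 up), cylindrical mouth 32 across (85-140 up, dark inside). Hanging, the mouth's underside rests on the rack's board, belly below; grasp the 55 mm of mouth above the board. While sliding it can be raised up to 15 mm.
- rack: Fixed wooden rack; origin on the table under the middle, z up. Board top 115 mm up, 10 thick, x -85..75, y -145..145 mm; cheeks to y +-157. Two keyhole slots along x at y = -70 and +70 mm: wide end 60 mm across centred at x = -35 (towards the robot), then an 18 mm wide arm ending at x = +45, where the pieces hang (x 20 to 34) at the start, either one in either slot.
- pod_cap (a point): The other hanging piece, a white ceramic scent pod, loose, in the other slot: 42 mm ball below the board, above it only a low domed cap 36 mm across, 15 mm high. Point: top of the cap, on its axis; z up.
- coaster_top (a point): Round grey concrete coaster fixed on the table, 90 mm across, 5 mm thick. The point is the middle of its top face, 5 mm above the table.
Not all that is in view belongs to the job. What is shaped like the part that bears vase_center but pink or red is not meant. Of the things like the part that bears coaster_top, leave any that is pink; of the rest the smaller one is meant.

How it is judged:
On the way, in this order (a step that is already met when the one before it is completed fails the run):
1. the vase, its belly still below the board, has been slid to the wide end of its slot (x of vase_center in the frame of rack between -0.055 and -0.02 m and z of vase_center in the frame of rack below 0.145 m).
2. the vase has been lifted free, its foot above the board (z of vase_center in the frame of rack above 0.183 m).
At the end, for the whole second after the job is handed in: The vase stands upright (within 10 degrees) and still on the coaster, its axis within 25 mm of the coaster's middle, and the scent pod hangs within 20 mm of where it was (horizontal distance between vase_center and coaster_top below 0.025 m and height (world z) of vase_center between 0.07 and 0.08 m and angle between vase_center's own z axis and vertical below 0.17 rad and linear speed of vase below 0.02 m/s and distance of pod_cap from where it was at the start of the episode below 0.02 m); the robot touches nothing.
It fails at once if the vase is dropped (moves faster than 0.6 m/s untouched by the fingers, a fall of about 18 mm) (linear speed of vase above 0.6 m/s and contact force between the fingers and vase below 0.05 N).
It fails at once if the scent pod is shifted by more than 30 mm (distance of pod_cap from where it was at the start of the episode above 0.03 m).
It also fails if it takes over 48 s, if anything falls off the work surface, if the arm or the gripper's body presses on something with over 40 N, if the wrist force passes 120 N, or if a joint passes its speed limit or range.

ROBOT

A 7-joint arm with a two-finger parallel gripper is mounted at the origin on the work surface. World frame = base frame: x ahead of the robot, y to its left, z up, the work surface at z = 0. Lengths are in m, angles in rad, forces in N, time in s.
With the tool pointing down it reaches from about 0.425 to 0.825 m from the base axis. Payload 3.6 kg.
Tool frame: the origin (TCP) lies midway between the tips of the shut fingers; the grasp point (between the pads) lies 19 mm behind it; z points along the fingers, y is the line along which they close (so a half turn about z gives the same grasp; the last joint's range is limited). The gripper opens to 93 mm and grips with 3 to 60 N. Pads are 15 mm wide; open, the fingers measure 128 mm over their backs; the gripper's body (75 mm by 188 mm) begins 65 mm behind the grasp point.
Start: joints at [1.139, 0.615, -0.013, 1.423, 0.008, 1.103, -0.04], TCP at [0.257, -0.597, 0.219] pointing down, gripper open.
Joint ranges: [-3.12, 3.12], [-0.3, 2.06], [-1.34, 1.32], [0.26, 2.42], [-1.36, 4.5], [0.01, 1.98], [-2.84, 2.84]. Speed limits (rad/s): [2.79, 2.79, 3.14, 3.14, 3.14, 3.14, 3.14].

INTERFACE

Orientations are given as a 3x3 rotation matrix whose columns are the frame's x, y, z axes.
In Python, from station import * gives the robot as it stands.
- The arm moves only by the tool servo_tool, never from a script. Its argument "targets" is a list of rows, each an object of numbers: "dx", "dy", "dz": the shift along the tool's x, y, z in mm; "wx", "wy", "wz": the turn, a rotation vector about the tool's x, y, z in degrees; "gripper": the closure, from 0 (fully open) to 1 (shut). A call has 1 to 12 rows; each row is the pose to reach, as a shift and turn from the pose commanded when the call began, along the tool's axes at that moment; what a row does not reach only later rows make up. A row lasts 1/10 s, in which the tool goes at most 50 mm and 8.59 degrees, less where a joint would pass 70% of its speed; a pose out of reach is approached as far as the arm can. A call with a gripper value outside its range is refused whole. The fingers move at their own pace and stop on an object; the grip force is fixed at half the most. Time passes only in rows, so rows that repeat a pose let the fingers close. It gives the time, the measured TCP pose, the force, the opening and the grip force at its end, in the units of the state.
- observe(): the state, without advancing time (a new reading comes with each control period).
- snapshot(name): name is "scene" or "top" or "wrist"; returns a dict with "image" (384x512x3 uint8, red, green, blue), "z_map" (384x512 float32, m along the optical axis (not along the pixel's ray), 0 where there is no reading), "intrinsics" (3x3 intrinsics, pixels), "D" ([k1, k2, p1, p2, k3] as OpenCV has them; the pictures are not rectified), "R" (3x3) and "t" (3): a world point X has camera coordinates R X + t. Camera axes: x right, y down, z forward; pixel columns grow to the right and rows downward; lengths in m; the calibration is good to about 2 mm. A picture is of the moment at which its call begins.
- finish_job(): hands the job in; it is judged then, once.
The state is a dict: "t": time; "joint_positions": joint angles; "qd": joint speeds; "joint_efforts": joint torques, N m; "tcp_pos": TCP position; "tool_rot": TCP orientation; "force": force on the tool from outside, world axes, zero at the start; "moment": the same for the moment, N m; "width": finger opening in m; "grip_force": force on a finger pad.
Only numpy, scipy, OpenCV 4.12 (cv2) and the standard library are available. Lean on these libraries where they do the work, as an engineer would, in place of code of your own. Each camera call takes 0.05 s, during which the arm holds its last target. There are 200 camera calls.

## Working session

There is one attempt and no reset: what is moved stays moved. The work goes in short steps, Python scripts to look and compute and a tool call to move; the robot and the scene stay as the last step left them, time stands still between calls to the robot, and variables do not carry over. Pictures are saved under pics/ and viewed, at most 10 in all, crops included, and the job is handed in when it is done.

Besides the shell and the picture viewer there is one more tool, called after "Emit:" as a command line: name --argument value ..., lists and objects as JSON in quotes. servo_tool: Moves the arm, as the interface text tells. Its arguments: {"type":"object","properties":{"targets":{"type":"array"}},"required":["targets"]}

```bash
mkdir -p pics
cat > h.py <<'E'
from station import *
import numpy as np, cv2
def snap(n):
    s=snapshot(n); s['K']=np.array(s['intrinsics']);s['D']=np.array(s['D'],float);s['R']=np.array(s['R']);s['t']=np.array(s['t']);return s
def save(s,f,crop=None,sc=1):
    im=cv2.cvtColor(s['image'],cv2.COLOR_RGB2BGR)
    if crop: im=im[crop[1]:crop[3],crop[0]:crop[2]]
    cv2.imwrite('pics/'+f,cv2.resize(im,None,fx=sc,fy=sc,interpolation=cv2.INTER_CUBIC))
def ray(s,uv):
    p=cv2.undistortPoints(np.array(uv,float).reshape(-1,1,2),s['K'],s['D']).reshape(-1,2)
    d=np.c_[p,np.ones(len(p))]@s['R']; return -s['R'].T@s['t'],d
def plane(s,uv,z):
    o,d=ray(s,uv); return o+d*((z-o[2])/d[:,2])[:,None]
def pts(s,uv):
    o,d=ray(s,uv); uv=np.array(uv,int).reshape(-1,2); return o+d*s['z_map'][uv[:,1],uv[:,0]][:,None]
E
python3 - <<'E'
from h import *
a=snap('scene');b=snap('top')
im=np.vstack([a['image'],b['image']])
save(a,'s1.png',sc=1.5);save(b,'t1.png',sc=1.5)
o=observe();print(o['t'],o['tcp_pos'],o['tool_rot'],o['width'],o['force'])
for s in(a,b):print(-s['R'].T@s['t'],s['R'][2])
E
```

```text
0.1 [ 0.25626138 -0.59656992  0.21758888] [[ 9.18766415e-01  3.94800271e-01 -1.01003522e-03]
 [ 3.94801552e-01 -9.18763980e-01  2.11723842e-03]
 [-9.20976716e-05 -2.34401103e-03 -9.99997249e-01]] 0.09284018213406901 [-0.04549726 -0.67223092  0.30697412]
[ 1.00826124 -0.41584011  0.77861261] [-0.49628348  0.50099091 -0.70902103]
[0.40511175 0.08842071 1.36718632] [ 0.10615715  0.00377971 -0.99434218]
```

View pics/s1.png

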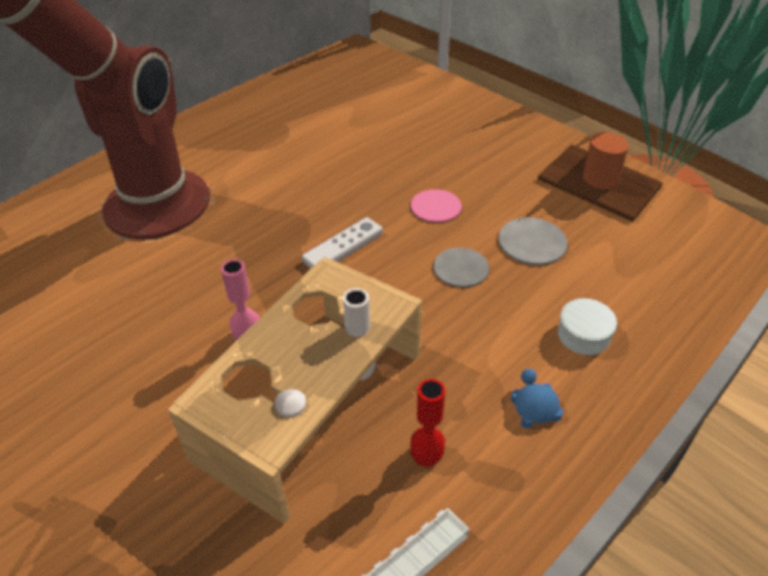

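View pics/t1.png

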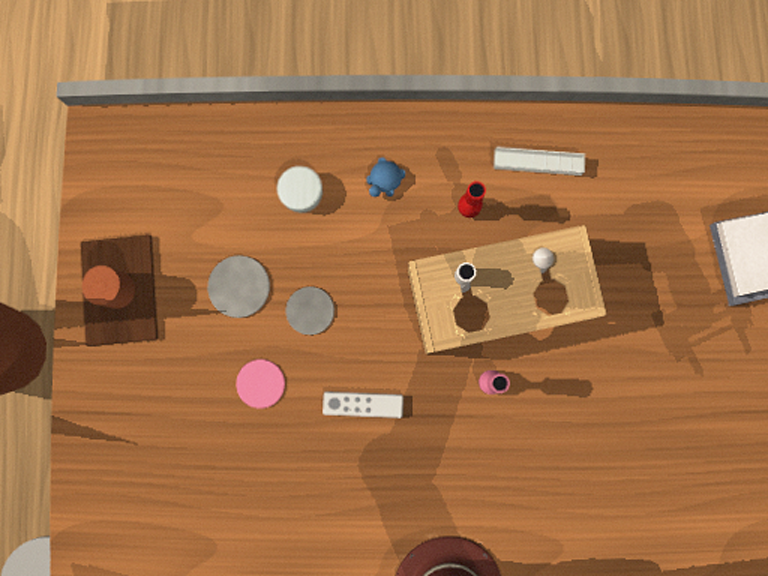

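Top view (768-px picture): the vase mouth is at (466,272), in the left slot. The pod cap is at (543,258), and the pink and red vases are decoys. There are three discs: pink (261,384), large grey (239,286) and small grey (310,310). The meant coaster should be the small grey one, since it is the smaller of the non-pink two. I'll measure both and confirm in a crop.

```bash
cat > m.py <<'E'
from h import *
b=snap('top'); a=snap('scene')
hsv=cv2.cvtColor(b['image'],cv2.COLOR_RGB2HSV)
def blob(m,c):
    n,l,st,ce=cv2.connectedComponentsWithStats(m.astype(np.uint8)); k=l[int(c[1]),int(c[0])]; assert k; return (l==k).astype(np.uint8)
def con(m): return max(cv2.findContours(m,cv2.RETR_EXTERNAL,cv2.CHAIN_APPROX_NONE)[0],key=len).reshape(-1,2).astype(float)
g=(hsv[...,1]<60)&(hsv[...,2]>60)
for c in[(310,310),(239,286)]:
    p=plane(b,con(blob(g,np.array(c)/1.5)),.005); cc,r=cv2.minEnclosingCircle(p[:,:2].astype(np.float32)); print('coaster',cc,2*r)
# board by depth height
H=np.zeros((384,512)); v,u=np.mgrid[:384,:512]; P=pts(b,np.c_[u.ravel(),v.ravel()]).reshape(384,512,3)
m=(abs(P[...,2]-.115)<.012)
m[:, :260]=0; m[:,410:]=0; m[:140]=0; m[245:]=0
q=con(blob(m,(340,185))); rp=plane(b,q,.115)[:,:2].astype(np.float32)
rr=cv2.minAreaRect(rp); print('board',rr, cv2.boxPoints(rr).tolist())
# white vase mouth / cap points by depth
for n,c,lo,hi in[('vase',(466/1.5,272/1.5),.155,.18),('cap',(543/1.5,258/1.5),.121,.14)]:
    k=(abs(u-c[0])<16)&(abs(v-c[1])<16)&(P[...,2]>lo)&(P[...,2]<hi); x=P[k]; print(n,len(x),x.mean(0),x.min(0),x.max(0))
k=(abs(u-466/1.5)<14)&(abs(v-272/1.5)<12)&(hsv[...,2]<70); print('dark',k.sum(),plane(b,[[u[k].mean(),v[k].mean()]],.170))
hs=cv2.cvtColor(a['image'],cv2.COLOR_RGB2HSV); k=(abs(u-356/1.5)<12)&(abs(v-297/1.5)<8)&(hs[...,2]<70);print('dark scene',k.sum(),plane(a,[[u[k].mean(),v[k].mean()]],.170))
save(b,'crop1.png',(130,140,410,250),2.8)
E
python3 m.py
```

```text
coaster (0.5140307545661926, 0.2532324492931366) 0.08905807882547379
coaster (0.5591301321983337, 0.3873147964477539) 0.11595362424850464
board ((0.5429893732070923, -0.09757360816001892), (0.16171199083328247, 0.3152415156364441), 11.881978034973145) [[0.4314122796058655, 0.040021978318691254], [0.49631935358047485, -0.268465131521225], [0.6545664668083191, -0.2351692020893097], [0.5896593928337097, 0.07331791520118713]]
vase 138 [ 0.56313381 -0.02104195  0.17094872] [ 0.54855357 -0.03555228  0.15956219] [ 0.57909948 -0.00602113  0.17727678]
cap 140 [ 0.59443847 -0.15868277  0.12669233] [ 0.56757264 -0.19485814  0.12108637] [ 0.6272748  -0.12840832  0.13467342]
dark 67 [[ 0.56418348 -0.02238145  0.17      ]]
dark scene 64 [[ 0.56307802 -0.01909258  0.17      ]]
```

View pics/crop1.png

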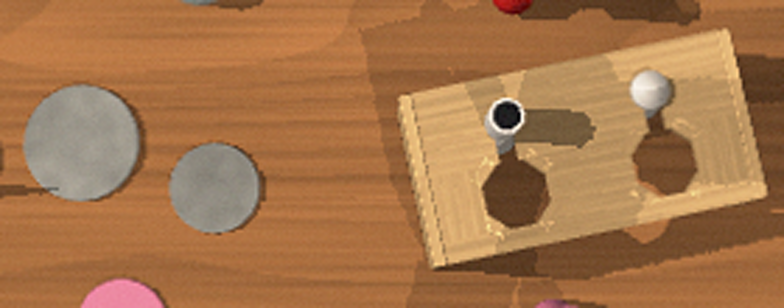

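The crop shows the small grey disc at (215,187), measured at 89 mm, so that is the coaster (the large one is 116 mm). The white vase with the dark mouth is at (507,115) in the left slot. It works out at rack (31, 71) mm, which agrees with the given layout. I'm moving above it.

Emit:
servo_tool --targets '[{"dx":509,"dy":-407,"dz":0,"wz":11.4,"gripper":0},{"dx":509,"dy":-407,"dz":0,"wz":11.4,"gripper":0},{"dx":509,"dy":-407,"dz":0,"wz":11.4,"gripper":0},{"dx":509,"dy":-407,"dz":0,"wz":11.4,"gripper":0},{"dx":509,"dy":-407,"dz":0,"wz":11.4,"gripper":0},{"dx":509,"dy":-407,"dz":0,"wz":11.4,"gripper":0},{"dx":509,"dy":-407,"dz":0,"wz":11.4,"gripper":0},{"dx":509,"dy":-407,"dz":0,"wz":11.4,"gripper":0},{"dx":509,"dy":-407,"dz":0,"wz":11.4,"gripper":0},{"dx":509,"dy":-407,"dz":0,"wz":11.4,"gripper":0},{"dx":509,"dy":-407,"dz":0,"wz":11.4,"gripper":0},{"dx":509,"dy":-407,"dz":0,"wz":11.4,"gripper":0}]'

```text
invalid input at $.targets[0]: expected keys dx, dy, dz, wx, wy, wz, gripper
```

Emit:
servo_tool --targets '[{"dx":509,"dy":-407,"dz":0,"wx":0,"wy":0,"wz":11.4,"gripper":0},{"dx":509,"dy":-407,"dz":0,"wx":0,"wy":0,"wz":11.4,"gripper":0},{"dx":509,"dy":-407,"dz":0,"wx":0,"wy":0,"wz":11.4,"gripper":0},{"dx":509,"dy":-407,"dz":0,"wx":0,"wy":0,"wz":11.4,"gripper":0},{"dx":509,"dy":-407,"dz":0,"wx":0,"wy":0,"wz":11.4,"gripper":0},{"dx":509,"dy":-407,"dz":0,"wx":0,"wy":0,"wz":11.4,"gripper":0},{"dx":509,"dy":-407,"dz":0,"wx":0,"wy":0,"wz":11.4,"gripper":0},{"dx":509,"dy":-407,"dz":0,"wx":0,"wy":0,"wz":11.4,"gripper":0},{"dx":509,"dy":-407,"dz":0,"wx":0,"wy":0,"wz":11.4,"gripper":0},{"dx":509,"dy":-407,"dz":0,"wx":0,"wy":0,"wz":11.4,"gripper":0},{"dx":509,"dy":-407,"dz":0,"wx":0,"wy":0,"wz":11.4,"gripper":0},{"dx":509,"dy":-407,"dz":0,"wx":0,"wy":0,"wz":11.4,"gripper":0}]'

```text
t: 1.4
tcp_pos: [0.5398, -0.066, 0.2188]
tool_rot: [[0.979, 0.205, 0.0], [0.205, -0.979, -0.0], [0.0, 0.0, -1.0]]
force: [1.2, 0.2, -0.4]
width: 0.0932
grip_force: 0.0
```

Emit:
servo_tool --targets '[{"dx":32,"dy":-39,"dz":0,"wx":0,"wy":0,"wz":0,"gripper":0},{"dx":32,"dy":-39,"dz":0,"wx":0,"wy":0,"wz":0,"gripper":0},{"dx":32,"dy":-39,"dz":0,"wx":0,"wy":0,"wz":0,"gripper":0},{"dx":32,"dy":-39,"dz":0,"wx":0,"wy":0,"wz":0,"gripper":0}]'

```text
t: 1.8
tcp_pos: [0.5619, -0.025, 0.2184]
tool_rot: [[0.979, 0.203, -0.001], [0.203, -0.979, -0.001], [-0.001, 0.001, -1.0]]
force: [0.3, -1.4, -0.3]
width: 0.0932
grip_force: 0.0
```

Run:
```python
from h import *
w=snap('wrist'); o=observe(); print(o['t'],o['tcp_pos'],o['force'])
save(w,'w1.png',sc=1.5)
v,u=np.mgrid[:384,:512]; P=pts(w,np.c_[u.ravel(),v.ravel()]).reshape(384,512,3)
c=np.array([.5635,-.021]); k=(np.hypot(*(P[...,:2]-c).transpose(2,0,1))<.03)&(abs(P[...,2]-.17)<.008)
x=P[k]; print(k.sum()); 
if k.sum(): print(x.mean(0),cv2.minEnclosingCircle(x[:,:2].astype(np.float32)))
```

```text
1.85 [ 0.56184979 -0.02548854  0.21858917] [0.04453072 0.51862685 0.06321235]
1127
[ 0.56366254 -0.02135124  0.16957053] ((0.5627349019050598, -0.02129065804183483), 0.01616056077182293)
```

View pics/w1.png

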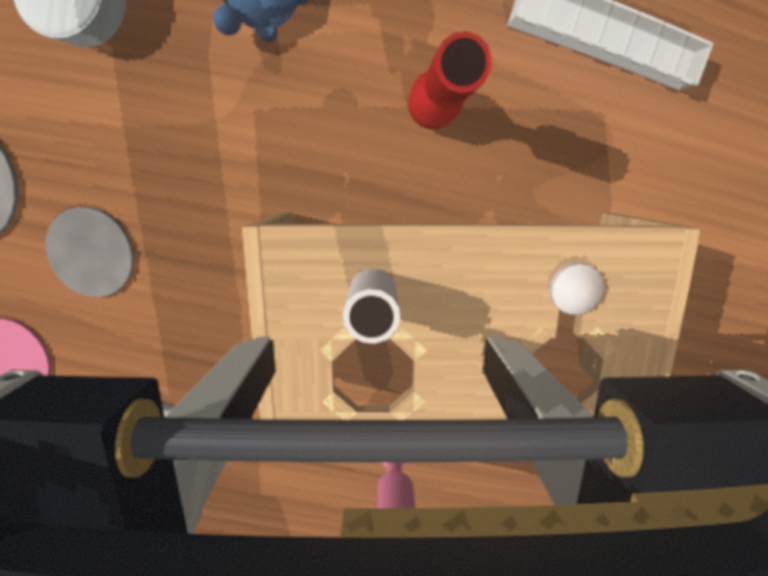

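The wrist view shows the mouth rim at (371,315) between the fingers, with the slot and board square to the tool. The rim circle has a 16 mm radius, as it should. I'll shift about 4 mm, descend and close.

Emit:
servo_tool --targets '[{"dx":2,"dy":-4,"dz":30,"wx":0,"wy":0,"wz":0,"gripper":0},{"dx":2,"dy":-4,"dz":60,"wx":0,"wy":0,"wz":0,"gripper":0},{"dx":2,"dy":-4,"dz":80,"wx":0,"wy":0,"wz":0,"gripper":0},{"dx":2,"dy":-4,"dz":90,"wx":0,"wy":0,"wz":0,"gripper":0},{"dx":2,"dy":-4,"dz":90,"wx":0,"wy":0,"wz":0,"gripper":0},{"dx":2,"dy":-4,"dz":90,"wx":0,"wy":0,"wz":0,"gripper":0.5},{"dx":2,"dy":-4,"dz":90,"wx":0,"wy":0,"wz":0,"gripper":0.6},{"dx":2,"dy":-4,"dz":90,"wx":0,"wy":0,"wz":0,"gripper":0.65},{"dx":2,"dy":-4,"dz":90,"wx":0,"wy":0,"wz":0,"gripper":0.75},{"dx":2,"dy":-4,"dz":90,"wx":0,"wy":0,"wz":0,"gripper":1},{"dx":2,"dy":-4,"dz":90,"wx":0,"wy":0,"wz":0,"gripper":1},{"dx":2,"dy":-4,"dz":90,"wx":0,"wy":0,"wz":0,"gripper":1}]'

```text
t: 3.05
tcp_pos: [0.5637, -0.0188, 0.1287]
tool_rot: [[0.979, 0.205, 0.0], [0.205, -0.979, 0.0], [0.0, -0.0, -1.0]]
force: [0.1, 0.0, 0.5]
width: 0.0414
grip_force: 0.0
```

Not closed yet, so I'll keep closing.

Emit:
servo_tool --targets '[{"dx":0,"dy":2,"dz":0,"wx":0,"wy":0,"wz":0,"gripper":1},{"dx":0,"dy":2,"dz":0,"wx":0,"wy":0,"wz":0,"gripper":1},{"dx":0,"dy":2,"dz":0,"wx":0,"wy":0,"wz":0,"gripper":1},{"dx":0,"dy":2,"dz":0,"wx":0,"wy":0,"wz":0,"gripper":1},{"dx":0,"dy":2,"dz":0,"wx":0,"wy":0,"wz":0,"gripper":1},{"dx":0,"dy":2,"dz":0,"wx":0,"wy":0,"wz":0,"gripper":1}]'

```text
t: 3.65
tcp_pos: [0.5641, -0.021, 0.1287]
tool_rot: [[0.979, 0.205, 0.0], [0.205, -0.979, -0.0], [0.0, 0.0, -1.0]]
force: [0.8, -0.4, -1.0]
width: 0.0309
grip_force: 30.0
```

Emit:
servo_tool --targets '[{"dx":0,"dy":0,"dz":-3,"wx":0,"wy":0,"wz":0,"gripper":1},{"dx":0,"dy":0,"dz":-6,"wx":0,"wy":0,"wz":0,"gripper":1},{"dx":0,"dy":0,"dz":-6,"wx":0,"wy":0,"wz":0,"gripper":1},{"dx":-5,"dy":0,"dz":-6,"wx":0,"wy":0,"wz":0,"gripper":1},{"dx":-12,"dy":0,"dz":-6,"wx":0,"wy":0,"wz":0,"gripper":1},{"dx":-20,"dy":0,"dz":-6,"wx":0,"wy":0,"wz":0,"gripper":1},{"dx":-20,"dy":0,"dz":-6,"wx":0,"wy":0,"wz":0,"gripper":1}]'

```text
t: 4.35
tcp_pos: [0.5426, -0.0255, 0.1345]
tool_rot: [[0.979, 0.205, -0.002], [0.205, -0.979, -0.0], [-0.002, -0.0, -1.0]]
force: [-0.8, 0.1, -1.5]
width: 0.0311
grip_force: 30.0
```

No lateral force, so I'll continue the remaining 46 mm.

Emit:
servo_tool --targets '[{"dx":-8,"dy":0,"dz":0,"wx":0,"wy":0,"wz":0,"gripper":1},{"dx":-18,"dy":0,"dz":0,"wx":0,"wy":0,"wz":0,"gripper":1},{"dx":-28,"dy":0,"dz":0,"wx":0,"wy":0,"wz":0,"gripper":1},{"dx":-38,"dy":0,"dz":0,"wx":0,"wy":0,"wz":0,"gripper":1},{"dx":-46,"dy":0,"dz":0,"wx":0,"wy":0,"wz":0,"gripper":1},{"dx":-46,"dy":0,"dz":0,"wx":0,"wy":0,"wz":0,"gripper":1},{"dx":-46,"dy":0,"dz":0,"wx":0,"wy":0,"wz":0,"gripper":1}]'

```text
t: 5.05
tcp_pos: [0.4998, -0.0343, 0.1349]
tool_rot: [[0.979, 0.205, 0.001], [0.205, -0.979, 0.0], [0.001, 0.0, -1.0]]
force: [-0.1, 0.8, -1.1]
width: 0.0308
grip_force: 30.0
```

Run:
```python
from h import *
w=snap('wrist'); o=observe(); print(o['t'],o['tcp_pos'],o['force'],o['width'])
save(w,'w2.png',sc=1.5)
# octagonal hole: use top view pre-move holes instead: board hole centre from wide-end, rack est
R=np.array([[.9786,-.2059],[.2059,.9786]]); print((np.array(o['tcp_pos'][:2])-[.5479,-.0966])@R)
```

```text
5.1 [ 0.50007634 -0.0342646   0.13487802] [ 0.49448632  0.42755702 -1.39855955] 0.03097440701553328
[-0.03396537  0.07084831]
```

View pics/w2.png

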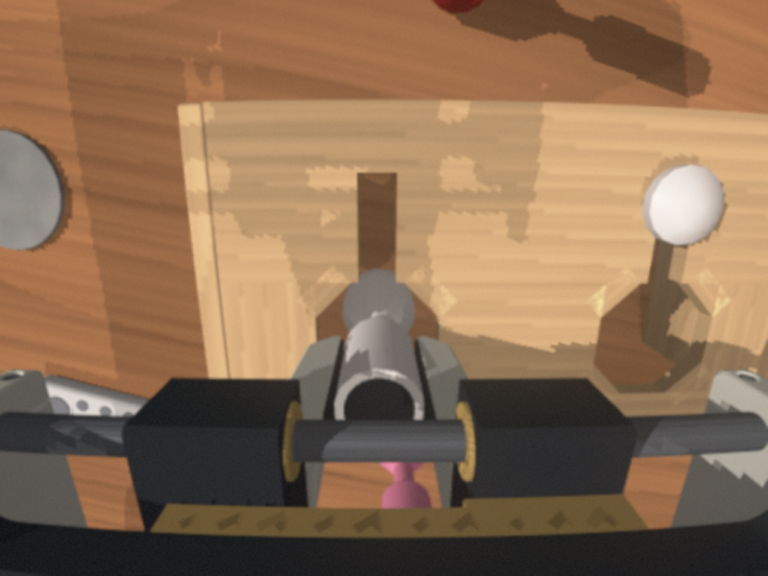

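The wrist view shows the vase at (378,400) between the pads, with the belly at (378,305) centred left-to-right in the wide hole (316–440). Next I'll check for tilt by projecting a vertical axis.

Run:
```python
from h import *
w=snap('wrist'); o=observe(); c=np.array(o['tcp_pos'])[:2]
def proj(p): return (cv2.projectPoints(np.array(p,float).reshape(-1,1,3),cv2.Rodrigues(w['R'])[0],w['t'],w['K'],w['D'])[0].reshape(-1,2)*1.5).round()
x=np.array([.979,.205])
print(proj([[*(c+x*.022),.07],[*(c-x*.022),.07],[*(c+x*.016),.176],[*(c+x*.029),.115],[*(c-x*.031),.115]]))
```

```text
[[377. 274.]
 [377. 344.]
 [376. 364.]
 [376. 281.]
 [376. 395.]]
```

It's upright and centred. Lifting straight up.

Emit:
servo_tool --targets '[{"dx":-1,"dy":0,"dz":-8,"wx":0,"wy":0,"wz":0,"gripper":1},{"dx":-1,"dy":0,"dz":-18,"wx":0,"wy":0,"wz":0,"gripper":1},{"dx":-1,"dy":0,"dz":-30,"wx":0,"wy":0,"wz":0,"gripper":1},{"dx":-1,"dy":0,"dz":-42,"wx":0,"wy":0,"wz":0,"gripper":1},{"dx":-1,"dy":0,"dz":-54,"wx":0,"wy":0,"wz":0,"gripper":1},{"dx":-1,"dy":0,"dz":-66,"wx":0,"wy":0,"wz":0,"gripper":1},{"dx":-1,"dy":0,"dz":-78,"wx":0,"wy":0,"wz":0,"gripper":1},{"dx":-1,"dy":0,"dz":-90,"wx":0,"wy":0,"wz":0,"gripper":1},{"dx":-1,"dy":0,"dz":-102,"wx":0,"wy":0,"wz":0,"gripper":1},{"dx":-1,"dy":0,"dz":-110,"wx":0,"wy":0,"wz":0,"gripper":1},{"dx":-1,"dy":0,"dz":-110,"wx":0,"wy":0,"wz":0,"gripper":1}]'

```text
t: 6.25
tcp_pos: [0.4994, -0.0346, 0.2463]
tool_rot: [[0.979, 0.205, 0.004], [0.205, -0.979, -0.0], [0.003, 0.001, -1.0]]
force: [-0.1, 0.2, -1.1]
width: 0.031
grip_force: 30.0
```

Emit:
servo_tool --targets '[{"dx":3,"dy":-10,"dz":0,"wx":0,"wy":0,"wz":0,"gripper":1},{"dx":8,"dy":-32,"dz":0,"wx":0,"wy":0,"wz":0,"gripper":1},{"dx":16,"dy":-62,"dz":0,"wx":0,"wy":0,"wz":0,"gripper":1},{"dx":25,"dy":-95,"dz":0,"wx":0,"wy":0,"wz":0,"gripper":1},{"dx":34,"dy":-130,"dz":0,"wx":0,"wy":0,"wz":0,"gripper":1},{"dx":43,"dy":-165,"dz":0,"wx":0,"wy":0,"wz":0,"gripper":1},{"dx":52,"dy":-200,"dz":0,"wx":0,"wy":0,"wz":0,"gripper":1},{"dx":61,"dy":-232,"dz":0,"wx":0,"wy":0,"wz":0,"gripper":1},{"dx":68,"dy":-258,"dz":0,"wx":0,"wy":0,"wz":0,"gripper":1},{"dx":72,"dy":-273,"dz":0,"wx":0,"wy":0,"wz":0,"gripper":1},{"dx":73,"dy":-279,"dz":0,"wx":0,"wy":0,"wz":0,"gripper":1},{"dx":73,"dy":-279,"dz":0,"wx":0,"wy":0,"wz":0,"gripper":1}]'

```text
t: 7.45
tcp_pos: [0.5122, 0.2535, 0.2442]
tool_rot: [[0.979, 0.206, -0.001], [0.206, -0.979, -0.001], [-0.001, 0.001, -1.0]]
force: [0.2, -0.5, -1.8]
width: 0.0311
grip_force: 30.0
```

Emit:
servo_tool --targets '[{"dx":0,"dy":0,"dz":10,"wx":0,"wy":0,"wz":0,"gripper":1},{"dx":0,"dy":0,"dz":30,"wx":0,"wy":0,"wz":0,"gripper":1},{"dx":0,"dy":0,"dz":55,"wx":0,"wy":0,"wz":0,"gripper":1},{"dx":0,"dy":0,"dz":80,"wx":0,"wy":0,"wz":0,"gripper":1},{"dx":0,"dy":0,"dz":100,"wx":0,"wy":0,"wz":0,"gripper":1},{"dx":0,"dy":0,"dz":115,"wx":0,"wy":0,"wz":0,"gripper":1},{"dx":0,"dy":0,"dz":120,"wx":0,"wy":0,"wz":0,"gripper":1},{"dx":0,"dy":0,"dz":120,"wx":0,"wy":0,"wz":0,"gripper":1},{"dx":0,"dy":0,"dz":120,"wx":0,"wy":0,"wz":0,"gripper":1}]'

```text
t: 8.35
tcp_pos: [0.5133, 0.253, 0.1253]
tool_rot: [[0.979, 0.204, 0.001], [0.204, -0.979, 0.0], [0.001, -0.0, -1.0]]
force: [-0.4, 0.0, -1.9]
width: 0.0309
grip_force: 30.0
```

Run:
```python
from h import *
w=snap('wrist');a=snap('scene');b=snap('top'); o=observe(); print(o['t'],o['tcp_pos'],o['force'],o['width'],o['grip_force'])
im=np.hstack([s['image'] for s in(w,)]+[a['image'][100:300,200:456].repeat(2,0).repeat(2,1)[:384]]); cv2.imwrite('pics/p1.png',cv2.resize(cv2.cvtColor(im,4),(800,300)))
```

```text
8.5 [0.51329428 0.25361065 0.12568424] [-0.5482738  -0.5857028  -1.34461049] 0.03101657853987149 29.990972578525543
```

View pics/p1.png

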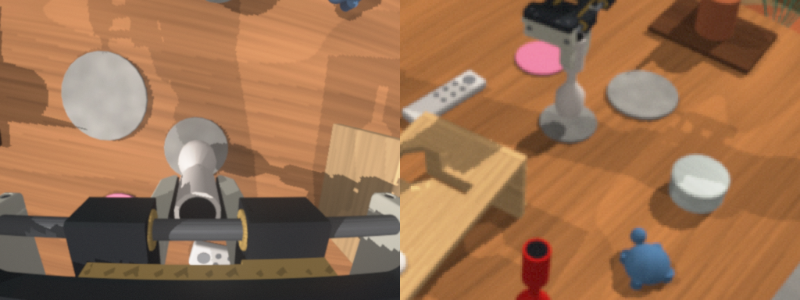

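The vase hangs upright over the small grey coaster (scene view, foot near (568,115); coaster centre near (568,122)). About 22 mm remains to lower, which I'll do slowly, stopping short to check the force.

Emit:
servo_tool --targets '[{"dx":0,"dy":0,"dz":6,"wx":0,"wy":0,"wz":0,"gripper":1},{"dx":0,"dy":0,"dz":12,"wx":0,"wy":0,"wz":0,"gripper":1},{"dx":0,"dy":0,"dz":16,"wx":0,"wy":0,"wz":0,"gripper":1},{"dx":0,"dy":0,"dz":19,"wx":0,"wy":0,"wz":0,"gripper":1},{"dx":0,"dy":0,"dz":20,"wx":0,"wy":0,"wz":0,"gripper":1},{"dx":0,"dy":0,"dz":20,"wx":0,"wy":0,"wz":0,"gripper":1}]'

```text
t: 9.1
tcp_pos: [0.5126, 0.2535, 0.1045]
tool_rot: [[0.979, 0.205, -0.0], [0.205, -0.979, -0.0], [-0.0, 0.0, -1.0]]
force: [0.3, 1.1, -1.3]
width: 0.0309
grip_force: 30.0
```

Emit:
servo_tool --targets '[{"dx":0,"dy":0,"dz":0.7,"wx":0,"wy":0,"wz":0,"gripper":1},{"dx":0,"dy":0,"dz":1,"wx":0,"wy":0,"wz":0,"gripper":1},{"dx":0,"dy":0,"dz":1,"wx":0,"wy":0,"wz":0,"gripper":1}]'

```text
t: 9.4
tcp_pos: [0.5127, 0.2535, 0.1038]
tool_rot: [[0.979, 0.205, 0.0], [0.205, -0.979, 0.0], [0.0, -0.0, -1.0]]
force: [-0.4, -0.1, -2.2]
width: 0.031
grip_force: 30.0
```

Emit:
servo_tool --targets '[{"dx":0,"dy":0,"dz":0.5,"wx":0,"wy":0,"wz":0,"gripper":1},{"dx":0,"dy":0,"dz":1,"wx":0,"wy":0,"wz":0,"gripper":1},{"dx":0,"dy":0,"dz":1,"wx":0,"wy":0,"wz":0,"gripper":1}]'

```text
t: 9.7
tcp_pos: [0.5129, 0.2537, 0.1036]
tool_rot: [[0.979, 0.205, 0.001], [0.205, -0.979, 0.0], [0.001, -0.0, -1.0]]
force: [-1.0, 0.1, 5.2]
width: 0.0308
grip_force: 30.0
```

Contact (+7 N). Opening gently.

Emit:
servo_tool --targets '[{"dx":0,"dy":0,"dz":-0.4,"wx":0,"wy":0,"wz":0,"gripper":0.62},{"dx":0,"dy":0,"dz":-0.4,"wx":0,"wy":0,"wz":0,"gripper":0.58},{"dx":0,"dy":0,"dz":-0.4,"wx":0,"wy":0,"wz":0,"gripper":0.5},{"dx":0,"dy":0,"dz":-0.4,"wx":0,"wy":0,"wz":0,"gripper":0.3},{"dx":0,"dy":0,"dz":-0.4,"wx":0,"wy":0,"wz":0,"gripper":0.2},{"dx":0,"dy":0,"dz":-0.4,"wx":0,"wy":0,"wz":0,"gripper":0.2},{"dx":0,"dy":0,"dz":-0.4,"wx":0,"wy":0,"wz":0,"gripper":0.2},{"dx":0,"dy":0,"dz":-0.4,"wx":0,"wy":0,"wz":0,"gripper":0.2}]'

```text
t: 10.5
tcp_pos: [0.5127, 0.2535, 0.1031]
tool_rot: [[0.979, 0.205, 0.0], [0.205, -0.979, 0.0], [0.0, -0.0, -1.0]]
force: [-0.7, -0.1, -0.1]
width: 0.0739
grip_force: 0.0
```

Retreating straight up.

Emit:
servo_tool --targets '[{"dx":0,"dy":0,"dz":-10,"wx":0,"wy":0,"wz":0,"gripper":0.2},{"dx":0,"dy":0,"dz":-30,"wx":0,"wy":0,"wz":0,"gripper":0.2},{"dx":0,"dy":0,"dz":-55,"wx":0,"wy":0,"wz":0,"gripper":0.2},{"dx":0,"dy":0,"dz":-80,"wx":0,"wy":0,"wz":0,"gripper":0.2},{"dx":0,"dy":0,"dz":-100,"wx":0,"wy":0,"wz":0,"gripper":0.2},{"dx":0,"dy":0,"dz":-110,"wx":0,"wy":0,"wz":0,"gripper":0.2},{"dx":0,"dy":0,"dz":-110,"wx":0,"wy":0,"wz":0,"gripper":0.2},{"dx":0,"dy":0,"dz":-110,"wx":0,"wy":0,"wz":0,"gripper":0.2}]'

```text
t: 11.3
tcp_pos: [0.5122, 0.2532, 0.2126]
tool_rot: [[0.979, 0.205, -0.001], [0.205, -0.979, -0.001], [-0.001, 0.0, -1.0]]
force: [0.0, 0.0, -0.7]
width: 0.0742
grip_force: 0.0
```

Run:
```python
from h import *
w=snap('wrist'); a=snap('scene'); o=observe(); print(o['t'],o['tcp_pos'],o['qd'])
v,u=np.mgrid[:384,:512]; P=pts(w,np.c_[u.ravel(),v.ravel()]).reshape(384,512,3)
k=(np.hypot(*(P[...,:2]-[.513,.2535]).transpose(2,0,1))<.03)&(abs(P[...,2]-.145)<.008); x=P[k]
print(x.mean(0),cv2.minEnclosingCircle(x[:,:2].astype(np.float32)))
save(a,'f1.png',sc=1.5)
```

```text
11.4 [0.51188027 0.25306461 0.21183424] [-0.00040836  0.00301117 -0.00010161 -0.0015667  -0.00146135  0.00157939
 -0.00084299]
[0.5123143  0.25259922 0.14455921] ((0.5112423896789551, 0.25243693590164185), 0.016207732260227203)
```

View pics/f1.png

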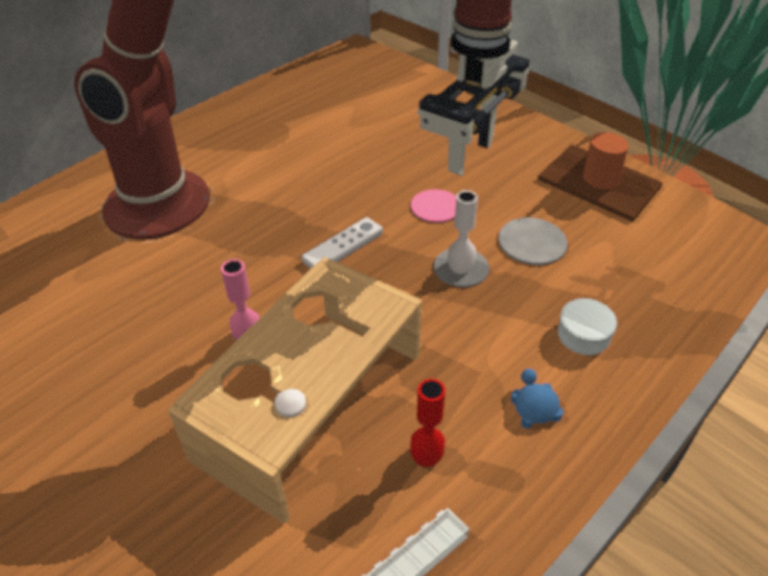

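The vase stands upright on the small grey coaster at (461,265), with its mouth within 3 mm of the middle. The pod is unmoved at (291,402), and the gripper is clear.

```bash
python3 -c "
from station import *
print(finish_job())"
```

```text
the job is handed in; nothing more can be done
None
```

The white vase stands upright on the small grey coaster, about 3 mm from its middle, the scent pod still hangs where it was, and the job is handed in; no verdict came back.

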